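Turn the milk pan's handle in, then lean the pastry board on the drying rail

ROBOT

A 7-joint arm with a two-finger parallel gripper is mounted at the origin on the work surface. World frame = base frame: x ahead of the robot, y to its left, z up, the work surface at z = 0. Lengths are in m, angles in rad, forces in N, time in s.
With the tool pointing down it reaches from about 0.35 to 0.9 m from the base axis. Payload 8.1 kg.
Tool frame: the origin (TCP) lies between the finger pads; the fingertips stand 25 mm ahead of it and the grasp point (between the pads) lies 6 mm ahead of it; z points along the fingers, y is the line along which they close (so a half turn about z gives the same grasp; the last joint's range is limited). The gripper opens to 85 mm and grips with 20 to 120 N. Pads are 22 mm wide; open, the fingers measure 114 mm over their backs; the gripper's body (76 mm by 85 mm) begins 54 mm behind the grasp point. The pads swing forward as they close: fully open they stand 13 mm farther back than shut.
Start: joints at [-1.372, 0.434, 0.025, 1.573, -0.012, 1.134, -0.075], TCP at [0.186, 0.597, 0.216] pointing down, gripper open.
Joint ranges: [-2.62, 2.62], [-0.44, 2.09], [-1.27, 1.32], [0.08, 2.57], [-1.32, 4.46], [0.12, 2], [-2.74, 2.74]. Speed limits (rad/s): [2.22, 2.22, 3.01, 3.01, 3.14, 3.14, 3.14].

INTERFACE

Orientations are given as a unit quaternion [x, y, z, w].
In Python, from station import r, telemetry, vision, spotter gives the robot as it stands. The module is installed in compiled form; this text tells all that it offers. Calls block until the motion is done:
- r.movep(position, orientation): joint-space move of the TCP to a pose.
- r.move_linear(position, orientation=None, v=0.15, contact_N=None): straight line of the TCP; orientation=None keeps the orientation; v is the mean speed in m/s. With contact_N (N) it stops when the force on the tool has changed by that much, and returns True; else False.
- r.movej(angles): joint-space move.
- r.command_gripper(opening): opening from 0.0 (shut) to 1.0 (fully open); the grip force is fixed at half the most; returns when the fingers have stopped.
- r.sleep(seconds).
- r.solve_ik(position, orientation): joint angles nearest the present ones, or None.
- telemetry.read_state(): the state.
- vision.capture(name): name is "scene" or "top" or "wrist"; returns a dict with "pixels" (480x640x3 uint8, red, green, blue), "fx", "fy", "cx", "cy" (pixels), "T" (4x4, takes a point from camera to world coordinates). Camera axes: x right, y down, z forward; pixel columns grow to the right and rows downward; lengths in m; the calibration is good to about 2 mm. A picture is of the moment at which its call begins. There is no depth.
A pose or a line that the arm cannot do raises r.MotionError and nothing moves.
- r.sign_off(): hands the job in; it is judged then, once.
Trained networks look in a picture, given as the dict that the camera call returned (one of the last four; its "shot" number tells which), for a name from the list of things; names that differ only in an ending like _2 or _b are one class to them, and where a whole thing is asked for, a point or a joint stands for the part that bears it (a point fixed in the world has none). Each returns a list of dicts, best first, with "score" (0 to 1); they miss things now and then, are a little off and sometimes report something else, mostly with a low value. They report only what shows in the picture. A call takes as long as a camera call. They do not tell look-alikes from the thing itself.
- spotter.look_for(picture, target): "position" ([row, column] in pixels, amid what is visible of it).
The state is a dict: "clock": time; "q": joint angles; "joint_vel": joint speeds; "tau": joint torques, N m; "tool_pos": TCP position; "orientation": TCP orientation; "force": force on the tool from outside, world axes, zero at the start; "torque": the same for the moment, N m; "grip_width": opening from 0.0 (shut) to 1.0 (fully open); "grip_force": force on a finger pad.
Only numpy, scipy, OpenCV 4.12 (cv2) and the standard library are available. Lean on these libraries where they do the work, as an engineer would, in place of code of your own. Each camera call takes 0.05 s, during which the arm holds its last target. There are 200 camera calls.

TASK

The milk pan's handle juts off the side of the hob, over the place where the pastry board dries. Swing the handle round and inward until it points straight across the hob, between the saucepan and the skillet and touching neither, keeping the pan flat on its ring; then take the blue board out of its holder and set it down gently on the black mat on the far side of the steel drying rail, leaning back against the rail's bar and centred on it. Leave the other pans, the bowl and the jar where they are.

Things in the scene. Friction and masses are not known exactly. Their poses are not given: they have to be found in the camera images.
- hob: Black glass induction hob with a steel edge, fixed, 540 (its x) x 500 (its y) x 40 mm high; origin under its centre at bench level. The milk pan's ring is on its -y side; its +y axis is the direction straight across the hob in which the handle must finally point.
- ring (a point): Centre of the white circle (136 mm across) on the hob's glass where the milk pan stands, at the height of the glass (40 mm above the bench); the pan's centre belongs over it.
- milkpan: The small steel milk pan (about 0.4 to 0.9 kg), loose: 120 mm outer diameter, 75 mm high, flat-bottomed, wall 3 mm. It turns and slides on the glass with ordinary friction. Origin under the centre of its bottom; its +x axis points along its handle, z up.
- pan_center (a point): The middle of the milk pan: on its axis, 37.5 mm above its bottom. Axes as the pan's: +x along the handle.
- handle_grip (a point): A point to hold on the milk pan's straight, level black handle: 115 mm from the pan's axis, in the middle of the handle's section (18 mm wide, 12 mm high), 62 mm above the pan's bottom. The handle runs from the pan's wall (60 mm from the axis) to 190 mm. Axes as the pan's.
- handle_end (a point): The free end of the milk pan's handle, 190 mm from the pan's axis.
- saucepan: Tall aluminium saucepan on the hob near the robot, bystander, loose: 160 mm diameter, 100 mm high (taller than the milk pan's handle, which cannot pass over it), its handle (150 mm long) pointing away from the milk pan. Origin under its centre, +x along its handle.
- skillet: Low dark skillet on the hob's far side, bystander, loose: 180 mm across its rim, 43 mm high (the milk pan's handle passes above it: underside 56 mm above the glass), wooden handle 170 mm long pointing away. Origin under its centre, +x along its handle.
- rail: Steel drying rail, fixed: a round level bar 12 mm thick and 160 mm long along its y axis, on a 12 mm post at each end. Origin on the bench below the bar's middle; its +x axis points away from the robot, to the side where the board goes.
- rail_mid (a point): The middle of the rail's bar, on the bar's centre line, 120 mm above the bench.
- board: Light blue plastic pastry board, loose, about 0.3 to 0.5 kg: 12 mm thick (its x), 180 mm wide (its y), 180 mm tall (its z). It starts upright in the slot of the holder, bottom edge 8 mm above the bench. Origin at the centre of its bottom edge.
- board_center (a point): Centre of the blue board, 90 mm above its bottom edge; axes as the board's (x through its thickness, y along its width, z towards its top edge).
- holder: Grey plastic holder, fixed: two cheeks 150 mm long along y, rising to 52 mm above the bench, with an open slot of 20 mm between them, slot floor at 8 mm. Origin under its centre. The board is lifted straight up out of it.
- bowl: Steel mixing bowl, bystander, loose, 150 mm across, 65 mm high; origin under its centre.
- jar: Glass jar with a yellow lid, bystander, loose, 76 mm across, 110 mm high; origin under its centre.
- mat: Thin black ribbed drying mat, fixed flat on the bench under the rail and on its far side, 150 (its x) x 200 (its y) x 4 mm thick; origin under its centre, 40 mm beyond the rail along the rail's +x. The board's lower edge must stand on it; the bar's centre line is 116 mm above it.
Mind the look-alikes: they are no part of the job. There is more than one size of the board; the job needs the larger.

How it is judged:
On the way, in this order (a step that is already met when the one before it is completed fails the run):
1. the milk pan's handle points straight across the hob between the other two pans, the pan on its ring and let go (angle between the x axis of pan_center and the y axis of hob, either way round below 0.3 rad and y of handle_end in the frame of hob above 0 m and horizontal distance between pan_center and ring below 0.025 m and contact force between milkpan and saucepan below 0.1 N and contact force between milkpan and skillet below 0.1 N and angle between pan_center's own z axis and vertical below 0.06 rad and contact force between the fingers and milkpan below 0.1 N), for 0.3 s.
2. the blue board leans against the rail's bar with its lower edge on the mat, let go (angle between board_center's own z axis and vertical between 0.1 and 0.55 rad and contact force between board and rail above 0.05 N and contact force between board and mat above 0.3 N and angle between the y axis of board_center and the y axis of rail, either way round below 0.15 rad and x of board_center in the frame of rail above 0 m and y of board_center in the frame of rail between -0.04 and 0.04 m and linear speed of board below 0.02 m/s and contact force between the fingers and board below 0.1 N), for 0.3 s.
At the end, for the whole second after the job is handed in: Handle within 0.30 rad of the hob's +y; pan flat, within 25 mm of its ring's centre, touching no other pan. Board at rest on mat and rail, on the rail's +x side, 0.10 to 0.55 rad off upright, within 0.15 rad of the bar's line and 40 mm of its middle. All let go (all of step 1 and all of step 2).
It fails at once if the saucepan, skillet, bowl or jar is shoved more than 15 mm (distance of any of saucepan, skillet, bowl, jar from where it was at the start of the episode above 0.015 m).
It fails at once if the milk pan is lifted off the hob or tipped (angle between pan_center's own z axis and vertical above 0.2 rad or height (world z) of pan_center above 0.115 m).
It fails at once if the board is dropped (let go and moving over 0.35 m/s) or slammed on the mat (over 100 N) (contact force between board and mat above 100 N or (contact force between the fingers and board below 0.1 N and linear speed of board above 0.35 m/s)).
It also fails if it takes over 67 s, if anything falls off the work surface, if the arm or the gripper's body presses on something with over 40 N, if the wrist force passes 120 N, or if a joint passes its speed limit or range.

## Working session

There is one attempt and no reset: what is moved stays moved. The work goes in short steps, each a Python script; the robot and the scene stay as the last script left them, time stands still between calls to the robot, and variables do not carry over. Pictures are saved under pics/ and viewed, at most 10 in all, crops included, and the job is handed in when it is done.

```bash
mkdir -p pics; cat > h.py <<'E'
import numpy as np, cv2
from station import r, telemetry, vision, spotter
from scipy.spatial.transform import Rotation as R
def save(p,n): cv2.imwrite('pics/'+n,p['pixels'][:,:,::-1])
def ray(p,rc,z):
    d=np.array([(rc[1]-p['cx'])/p['fx'],(rc[0]-p['cy'])/p['fy'],1.]); T=np.array(p['T'])
    w=T[:3,:3]@d; o=T[:3,3]; return o+w*(z-o[2])/w[2]
def proj(p,X):
    T=np.array(p['T']); c=T[:3,:3].T@(np.array(X)-T[:3,3]); return [p['fy']*c[1]/c[2]+p['cy'],p['fx']*c[0]/c[2]+p['cx']]
def down(yaw): # tool z down, tool y along world direction yaw
    y=np.array([np.cos(yaw),np.sin(yaw),0]); z=np.array([0,0,-1.]); x=np.cross(y,z)
    return R.from_matrix(np.c_[x,y,z]).as_quat()
E
python3 - <<'E'
from h import *
np.set_printoptions(precision=3,suppress=True)
for n in ("top","scene"):
    p=vision.capture(n); save(p,n+'0.png'); print(n,np.array(p['T'])[:3],p['fx'])
    for t,z in (("ring",.04),("milkpan",.08),("handle_grip",.102),("handle_end",.102),("saucepan",.14),("skillet",.06),("hob",.04),("rail",.12),("rail_mid",.12),("board",.1),("holder",.05),("bowl",.06),("jar",.11),("mat",.004)):
        for d in spotter.look_for(p,t)[:3]: print(t,round(d['score'],2),np.array(d['position']).round(),ray(p,d['position'],z))
s=telemetry.read_state();print(s['clock'],s['tool_pos'],s['orientation'])
E
```

```text
top [[ 0.012 -0.996  0.087  0.427]
 [-1.    -0.012  0.004  0.   ]
 [-0.003 -0.087 -0.996  1.527]] 624.5575590742437
ring 0.83 [254. 210.] [0.535 0.278 0.04 ]
milkpan 0.91 [243. 259.] [0.559 0.157 0.08 ]
handle_grip 0.82 [239. 260.] [0.567 0.154 0.102]
handle_end 0.56 [241. 262.] [0.56  0.148 0.102]
saucepan 0.92 [329. 179.] [0.361 0.324 0.14 ]
saucepan 0.49 [255. 212.] [0.525 0.255 0.14 ]
skillet 0.62 [179. 174.] [0.71  0.366 0.06 ]
hob 0.97 [257. 210.] [0.528 0.277 0.04 ]
rail 0.74 [280. 375.] [ 0.473 -0.109  0.12 ]
rail_mid 0.8 [286. 377.] [ 0.46  -0.114  0.12 ]
board 0.8 [336. 456.] [ 0.351 -0.294  0.1  ]
board 0.62 [259. 490.] [ 0.526 -0.373  0.1  ]
holder 0.75 [269. 479.] [ 0.506 -0.362  0.05 ]
bowl 0.57 [178. 350.] [ 0.719 -0.055  0.06 ]
jar 0.71 [189. 454.] [ 0.686 -0.292  0.11 ]
mat 0.87 [267. 375.] [ 0.51  -0.118  0.004]
scene [[ 0.225  0.649 -0.727  1.534]
 [ 0.974 -0.133  0.183 -0.256]
 [ 0.022 -0.749 -0.662  1.001]] 556.781085117287
ring 0.96 [276. 440.] [0.646 0.271 0.04 ]
ring 0.45 [272. 276.] [ 0.551 -0.124  0.04 ]
milkpan 0.78 [248. 385.] [0.56  0.152 0.08 ]
milkpan 0.38 [228. 273.] [ 0.426 -0.11   0.08 ]
handle_grip 0.89 [249. 386.] [0.587 0.144 0.102]
handle_grip 0.22 [272. 279.] [ 0.614 -0.126  0.102]
handle_end 0.82 [248. 384.] [0.585 0.138 0.102]
skillet 0.78 [276. 490.] [0.691 0.379 0.06 ]
skillet 0.27 [274. 278.] [ 0.577 -0.122  0.06 ]
hob 0.6 [280. 440.] [0.657 0.265 0.04 ]
hob 0.43 [248. 381.] [0.516 0.158 0.04 ]
rail 0.72 [230. 268.] [ 0.48  -0.131  0.12 ]
rail_mid 0.77 [229. 273.] [ 0.48  -0.118  0.12 ]
board 0.71 [257. 168.] [ 0.509 -0.373  0.1  ]
board 0.62 [221. 203.] [ 0.388 -0.283  0.1  ]
holder 0.79 [290. 172.] [ 0.57  -0.375  0.05 ]
bowl 0.71 [316. 322.] [ 0.73  -0.049  0.06 ]
jar 0.88 [324. 206.] [ 0.744 -0.301  0.11 ]
1.5 [0.186 0.597 0.216] [0.15  0.989 0.    0.   ]
```

View pics/top0.png

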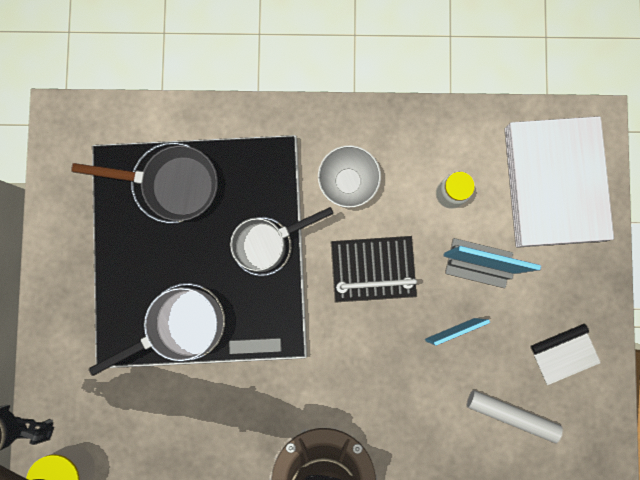

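View pics/scene0.png

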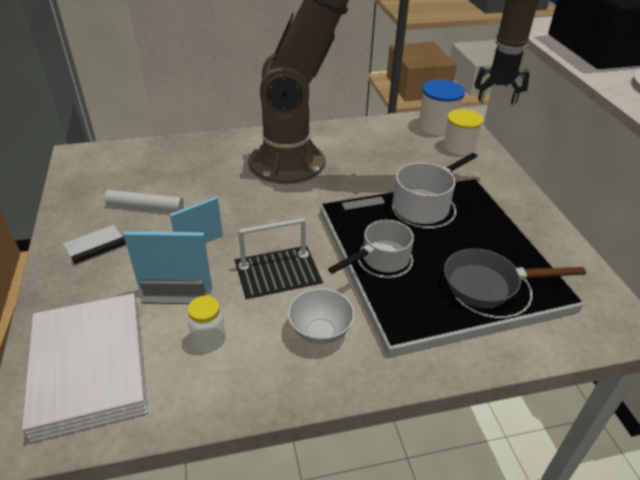

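```bash
python3 - <<'E'
import cv2
a=cv2.imread('pics/top0.png'); cv2.imwrite('pics/topc.png',cv2.resize(a[140:390,120:520],None,fx=2,fy=2,interpolation=cv2.INTER_CUBIC))
E
```

```text
(no output)
```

View pics/topc.png

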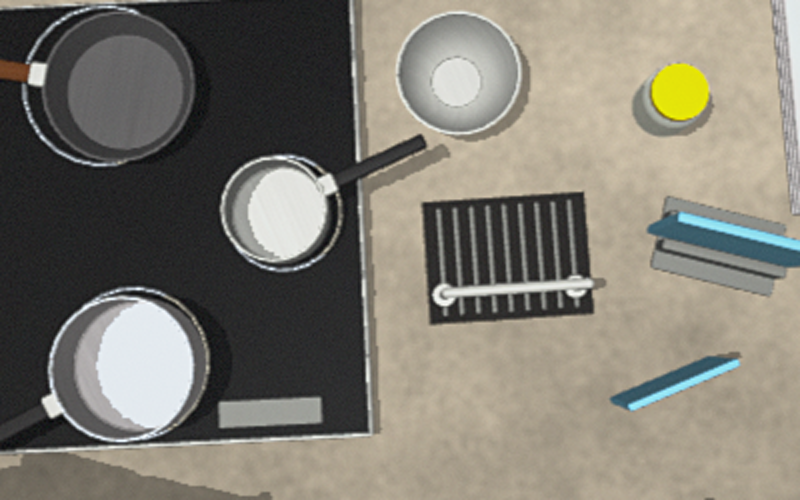

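Pixels in the top view:
- Milk pan: about (col 260, row 246), with its handle running to (332, 211).
- Two blue boards: one upright in the grey holder at (492, 259), and a smaller one lying free at (458, 330).

The one in the holder is clearly larger, and the enlarged crop confirms it stands in the holder. It is the one for the job.

The rail bar runs from about (341, 287) to (419, 282).

```bash
python3 - <<'E'
from h import *
np.set_printoptions(precision=4,suppress=True)
p=vision.capture("top")
f=lambda c,r,z: ray(p,[r,c],z)
tip=f(332.5,211.2,.102); b=f(282.5,232.5,.102); u=(tip-b)[:2]; u/=np.linalg.norm(u)
cen=tip[:2]-.19*u; print('handle tip',tip,'dir',u,np.degrees(np.arctan2(u[1],u[0])),'centre',cen)
C=[f(c,w,.04) for c,w in((296.5,137),(306,356.5),(97,366),(94,145.5))]
hc=np.mean(C,0); hy=(C[2]+C[3]-C[0]-C[1])[:2]; hx=(C[0]+C[3]-C[1]-C[2])[:2]
print('hob',hc,np.degrees(np.arctan2(hy[1],hy[0])),np.degrees(np.arctan2(hx[1],hx[0])),np.linalg.norm(hy)/2,np.linalg.norm(hx)/2)
# ring: bounding crop: centre estimate
L=f(341,287.5,.12);Rr=f(419,282,.12); print('rail',(L+Rr)/2,np.linalg.norm(L-Rr),(L-Rr))
hsv=cv2.cvtColor(p['pixels'],cv2.COLOR_RGB2HSV)
m=cv2.inRange(hsv,(88,80,190),(102,255,255)); m[:240]=0;m[280:]=0; m[:,:430]=0
n,l,s,ct=cv2.connectedComponentsWithStats(m); i=1+np.argmax(s[1:,4]); pts=np.argwhere(l==i)[:,::-1].astype(np.float32)
rc=cv2.minAreaRect(pts); bx=cv2.boxPoints(rc); print(s[i],rc); W=np.array([f(c,w,.188) for c,w in bx]); print(W, W.mean(0))
for yaw in (0,np.pi):
  for th in (np.arctan2(u[1],u[0]),np.pi/2-.0):
    g=np.r_[cen+.1*np.array([np.cos(th),np.sin(th)]),.112]; print(yaw,r.solve_ik(g,down(th+np.pi/2+yaw)))
mat=[f(c,w,.004) for c,w in((331.5,241.5),(411.5,236.5),(416,296.5),(335.5,301.5))];print('mat',np.mean(mat,0),mat)
E
```

```text
handle tip [ 0.6318 -0.0124  0.102 ] dir [ 0.4053 -0.9142] -66.08925323098379 centre [0.5548 0.1613]
hob [0.5446 0.3068 0.04  ] 93.18478608655495 3.310882231617527 0.49224222699052417 0.5281864973790024
rail [ 0.4636 -0.1209  0.12  ] 0.17590583516630304 [-0.0144  0.1753  0.    ]
[459 246  82  24 406] ((499.3541564941406, 257.5996398925781), (83.43211364746094, 4.884599208831787), 13.671307563781738)
[[ 0.5382 -0.2829  0.188 ]
 [ 0.5485 -0.2854  0.188 ]
 [ 0.5081 -0.4588  0.188 ]
 [ 0.4978 -0.4562  0.188 ]] [ 0.5232 -0.3708  0.188 ]
0 [-0.5824  0.5383  0.5505  1.7911 -0.3467  0.9097  0.5382]
0 [-0.3615  0.5308 -0.2407  1.7065  0.152   0.9225  2.4793]
3.141592653589793 [-0.8975  0.7648  1.1489  1.8147 -0.7854  1.1047 -2.1851]
3.141592653589793 [-0.8269  0.5408  0.441   1.7494 -0.2811  0.9142 -0.2679]
mat [ 0.5052 -0.1152  0.004 ] [array([ 0.5711, -0.0117,  0.004 ]), array([ 0.5857, -0.2076,  0.004 ]), array([ 0.4392, -0.2185,  0.004 ]), array([ 0.4248, -0.023 ,  0.004 ])]
```

```bash
python3 - <<'E'
from h import *
np.set_printoptions(precision=4,suppress=True)
th=np.radians(-66.1); c=np.array([.5548,.1613]); g=c+.1*np.array([np.cos(th),np.sin(th)])
r.movep(np.r_[g,.27],down(th-np.pi/2))
p=vision.capture("wrist"); save(p,'w1.png'); print(np.array(p['T'])[:3],p['fx'],p['cx'],p['cy'])
for X in ([*c,.04],[*c,.115],[*g,.102],[.6318,-.0124,.102]): print(proj(p,X))
s=telemetry.read_state();print(s['clock'],s['q'])
E
```

```text
[[-0.9137 -0.3894 -0.1159  0.6254]
 [-0.4063  0.8753  0.2623  0.0046]
 [-0.0007  0.2868 -0.958   0.4267]] 412.94369860034806 322.1641344624149 241.089456026059
[np.float64(293.9513784324476), np.float64(323.2991108740281)]
[np.float64(330.3959735214696), np.float64(323.4748702156455)]
[np.float64(210.85005964914248), np.float64(323.7120938396571)]
[np.float64(91.89357414558845), np.float64(323.9682340626671)]
3.9833 [-0.9286  0.547   1.1573  1.6159 -0.514   1.3214 -2.4161]
```

View pics/w1.png

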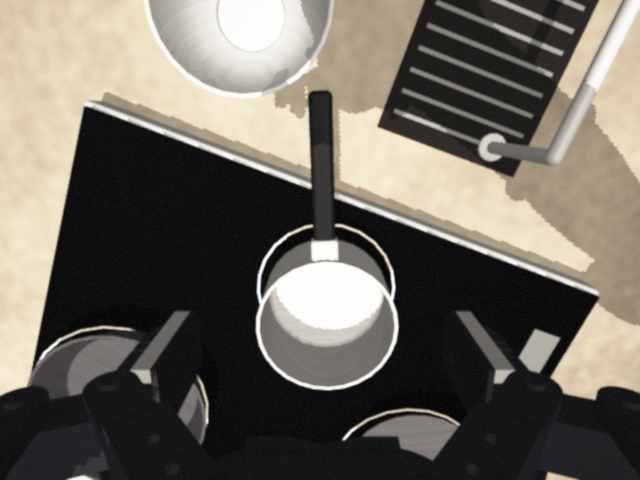

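```bash
cat > swing.py <<'E'
from h import *
from scipy.optimize import least_squares
np.set_printoptions(precision=4,suppress=True)
p=vision.capture("wrist"); f=lambda c,w,z: ray(p,[w,c],z)
a=f(324,238,.108); e=f(320.3,92,.108); u=(e-a)[:2]; th=np.arctan2(u[1],u[0])
fit=lambda P,Rr: least_squares(lambda x:np.hypot(*(P-x).T)-Rr,[.55,.16]).x
ring=fit(np.array([f(*q,.04)[:2] for q in((257.5,288),(395,285),(326,224.5),(285,237),(368,237))]),.068)
rim=fit(np.array([f(*q,.115)[:2] for q in((257,326),(398,324),(328,388),(327,262))]),.06)
print('th',np.degrees(th),'end',e,'ring',ring,'rim',rim,'centre from end',e[:2]-.19*u/np.linalg.norm(u))
c0=rim
end=np.radians(93.2)
def pose(t,c,z,Rg=.105): return np.r_[c+Rg*np.array([np.cos(t),np.sin(t)]),z], down(t-np.pi/2)
if __name__=='__main__':
    r.command_gripper(.55)
    r.movep(*pose(th,c0,.16)); r.move_linear(*pose(th,c0,.110),v=.08)
    r.command_gripper(0.0)
    s=telemetry.read_state(); print(s['clock'],s['grip_width'],s['grip_force'],s['force'])
    N=16
    for k in range(1,N+1):
        w=k/N; r.move_linear(*pose(th+w*(end-th),c0+w*(ring-c0),.110),v=.07)
        s=telemetry.read_state()
        if k%3==1 or k==N: print(k,round(s['clock'],2),s['force'],s['q'][6],s['grip_width'])
E
python3 swing.py
```

```text
th -64.56382005666379 end [ 0.6341 -0.011   0.108 ] ring [0.5542 0.1552] rim [0.5526 0.1579] centre from end [0.5525 0.1606]
6.3 0.0011042635181172133 0.0 [-0.0048 -0.4448 -0.3104]
1 6.71 [-0.2269 -0.5439  0.4238] -2.13075395254911 0.0012202678216513287
4 7.93 [-0.1146  0.5113  1.1551] -1.7754952008733154 -0.0009511505243804952
7 9.16 [ 0.4863 -0.8587  0.1156] -1.4248234711379564 -0.001977634304639842
10 10.38 [ 0.73   -1.3497  0.2531] -1.071659740477856 -0.00018039472355032342
13 11.61 [ 0.5783 -0.5897  0.4577] -0.7109897345806401 -0.000295919527353748
16 12.83 [-0.5845 -0.2293 -0.1501] -0.3334237294918435 -0.001256884763032961
```

The fingers closed on nothing. I'll look before going on.

```bash
python3 - <<'E'
from h import *
np.set_printoptions(precision=4,suppress=True)
s=telemetry.read_state();print(s['tool_pos'],s['orientation'],s['grip_width'])
p=vision.capture("scene"); save(p,'s1.png')
q=vision.capture("top")
cv2.imwrite('pics/s2.png',np.vstack([cv2.resize(p['pixels'][130:330,280:600],(640,400)),q['pixels'][120:320,0:640]])[:,:,::-1])
E
```

```text
[0.5491 0.2599 0.1101] [0.6887 0.7251 0.0003 0.0002] -0.001256884763032961
```

View pics/s2.png

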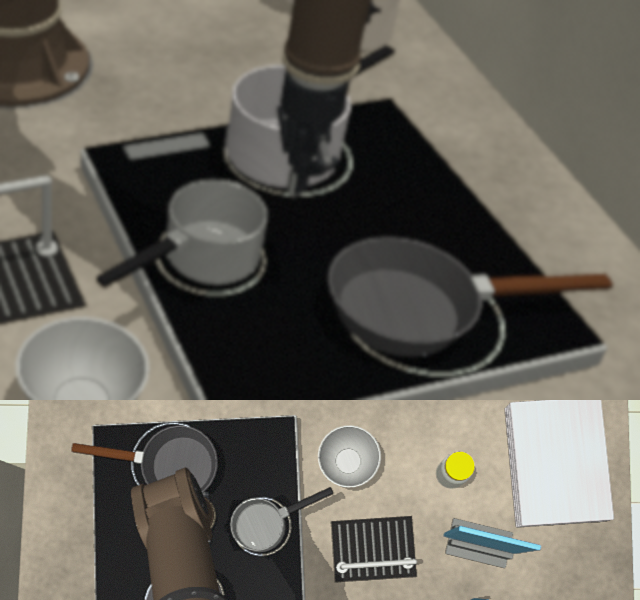

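```bash
python3 - <<'E'
from h import *
np.set_printoptions(precision=4,suppress=True)
p=vision.capture("scene"); 
for X in ([.5491,.2599,.085],[.5491,.2599,.1101],[.5526,.1579,.04],[.5526,.1579,.115],[.6341,-.011,.102],[.598,.063,.102],[.598,.063,.085]): print(X,proj(p,X))
im=cv2.resize(p['pixels'][180:290,300:460],(800,550),interpolation=cv2.INTER_CUBIC); cv2.imwrite('pics/s3.png',im[:,:,::-1])
E
```

```text
[0.5491, 0.2599, 0.085] [np.float64(237.7845903898448), np.float64(424.62747749147985)]
[0.5491, 0.2599, 0.1101] [np.float64(230.20499467818914), np.float64(426.0632676909724)]
[0.5526, 0.1579, 0.04] [np.float64(257.19737938632454), np.float64(385.1095738135032)]
[0.5526, 0.1579, 0.115] [np.float64(234.8471185630279), np.float64(388.0495518375865)]
[0.6341, -0.011, 0.102] [np.float64(270.75220707355044), np.float64(329.1692725028278)]
[0.598, 0.063, 0.102] [np.float64(256.1290063798415), np.float64(355.66395796836736)]
[0.598, 0.063, 0.085] [np.float64(261.3189625085908), np.float64(355.2288429371586)]
```

View pics/s3.png

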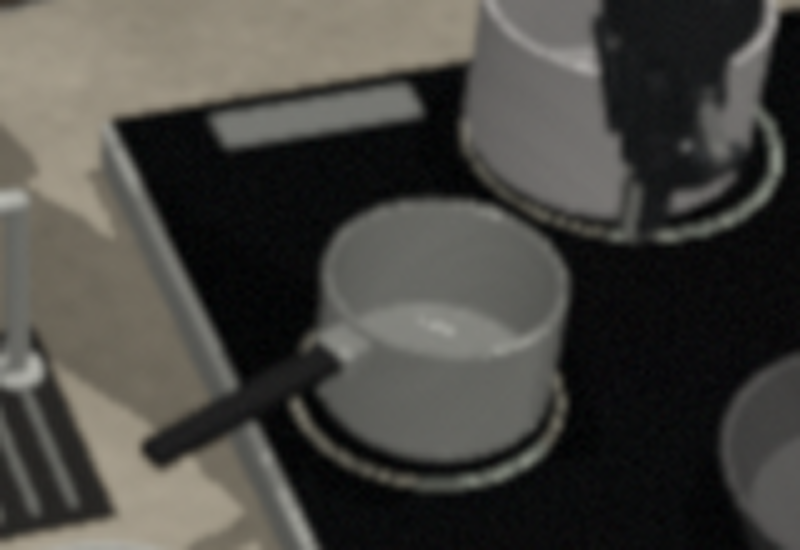

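```bash
python3 - <<'E'
from h import *
np.set_printoptions(precision=4,suppress=True)
s=telemetry.read_state(); x=s['tool_pos']
print(r.move_linear([x[0],x[1],.048],v=.04,contact_N=4)); s=telemetry.read_state(); print(s['tool_pos'],s['force'],s['clock'])
r.move_linear([x[0],x[1],.11],v=.15)
E
```

```text
False
[0.5493 0.2599 0.0482] [-0.3585  0.5566 -0.3357] 14.6833
```

```bash
python3 - <<'E'
from h import *
np.set_printoptions(precision=4,suppress=True)
s=telemetry.read_state(); x=s['tool_pos']
r.move_linear([x[0],x[1],.05],v=.15)
print(r.move_linear([x[0],x[1],.015],v=.03,contact_N=4)); s=telemetry.read_state(); print(s['tool_pos'],s['force'],s['clock'])
p=vision.capture("scene");
r.move_linear([x[0],x[1],.11],v=.15)
print(proj(p,[.549,.26,.04]))
q=vision.capture("scene")
cv2.imwrite('pics/s4.png',np.hstack([cv2.resize(a['pixels'][200:260,390:455],(390,360),interpolation=cv2.INTER_CUBIC) for a in(p,q)])[:,:,::-1])
E
```

```text
True
[0.5487 0.2598 0.0253] [-2.5254 -0.2459  8.1861] 16.6083
[np.float64(250.90708132991247), np.float64(422.158492535134)]
```

View pics/s4.png

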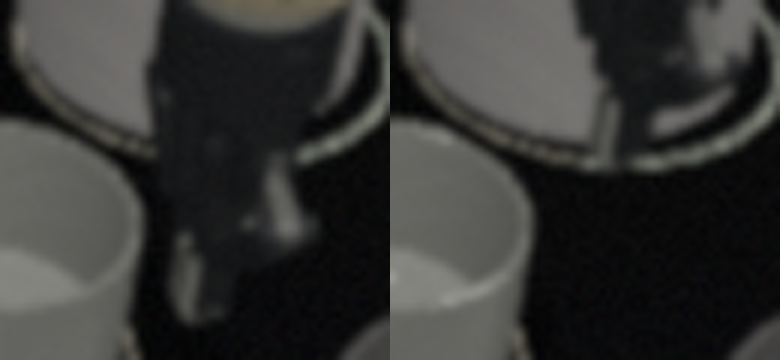

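The probe touched the glass at a reported TCP height of 25 mm, where 65 mm was expected. The fingertips therefore sit about 40 mm higher than the stated tool frame says. The scene view agrees: the tip shows at (424, 254) and the glass point projects to (422, 251). I'll correct for this along the tool axis and redo the grasp.

```bash
cat >> h.py <<'E'
OFF=.040   # real TCP lies this far behind the reported one along tool z (measured)
def cmd(pos,q): return np.asarray(pos)+OFF*R.from_quat(q).as_matrix()[:,2], q
E
cat > swing.py <<'E'
from h import *
np.set_printoptions(precision=4,suppress=True)
th=np.radians(-64.9); c0=np.array([.5526,.1585]); ring=np.array([.5542,.1552]); end=np.radians(93.2)
def pose(t,c,z,Rg=.105): return cmd(np.r_[c+Rg*np.array([np.cos(t),np.sin(t)]),z], down(t-np.pi/2))
x=telemetry.read_state()['tool_pos']; r.move_linear([x[0],x[1],.16],v=.2)
r.command_gripper(.55)
r.movep(*pose(th,c0,.17)); print(r.move_linear(*pose(th,c0,.110),v=.08,contact_N=8))
r.command_gripper(0.0)
s=telemetry.read_state(); print(s['clock'],s['grip_width'],s['grip_force'],s['force'],s['tool_pos'])
if s['grip_width']<.1: raise SystemExit('missed')
N=16
for k in range(1,N+1):
    w=k/N; r.move_linear(*pose(th+w*(end-th),c0+w*(ring-c0),.110),v=.07)
    s=telemetry.read_state()
    if k%3==1 or k==N: print(k,round(s['clock'],2),s['force'],s['torque'],s['q'][6],s['grip_width'])
p=vision.capture("scene"); save(p,'s5.png')
E
python3 swing.py
```

```text
False
21.325 0.19751283307613496 59.10165846347809 [-1.2083 -0.6245  4.6861] [0.5975 0.0633 0.0705]
1 21.73 [-1.3167 -2.9201  5.4773] [-0.4161  0.1868  0.1957] -2.146418400473673 0.1984851222776203
4 22.96 [ 0.4649 -1.8922  5.8363] [-0.3813 -0.1522  0.1141] -1.798904137676997 0.19410073116781357
7 24.18 [ 1.9085 -1.1025  6.0965] [-0.2473 -0.3204  0.1172] -1.455363220713736 0.19616900129970763
10 25.41 [2.5454 0.3462 8.0267] [-0.0658 -0.3701  0.1351] -1.1093828010910292 0.19715463442652323
13 26.63 [1.6949 0.5338 7.7877] [ 0.1595 -0.4316  0.0995] -0.7558205804671612 0.19614734179275048
16 27.86 [2.6677 2.3851 6.7851] [ 0.3978 -0.4436  0.1816] -0.38657765380609455 0.19556592620350413
```

View pics/s5.png

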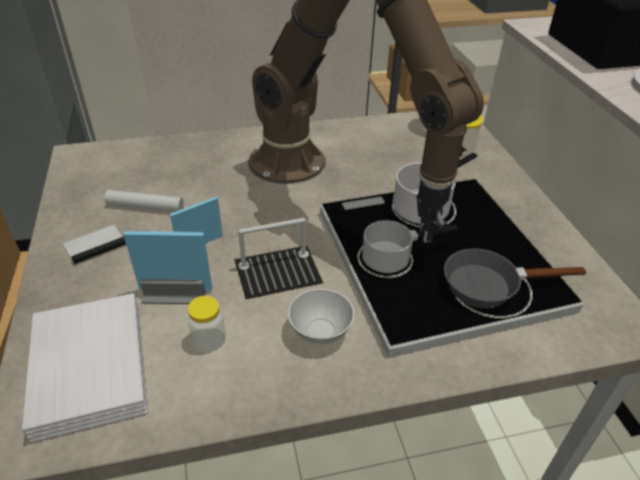

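The handle now points across between the pans. It crosses at about (440, 231) and the pan is on its ring. Releasing, then going above the board.

```bash
python3 - <<'E'
from h import *
np.set_printoptions(precision=4,suppress=True)
r.command_gripper(.5)
x=telemetry.read_state()['tool_pos']; r.move_linear([x[0],x[1],.2],v=.2)
sols=[]
for yaw in (-13,167):
    y=np.radians(yaw); q=r.solve_ik(*cmd([.5232,-.3708,.27],down(y))); print(yaw,q); 
    if q is not None: sols.append((abs(q[6]),yaw))
yaw=min(sols)[1]
r.movep(*cmd([.5232,-.3708,.29],down(np.radians(yaw))))
r.command_gripper(.8)
p=vision.capture("wrist"); t=vision.capture("top"); save(t,'t2.png')
hsv=cv2.cvtColor(p['pixels'],cv2.COLOR_RGB2HSV); print('centre px',proj(p,[.5232,-.3708,.188]))
im=p['pixels'].copy()
for X in ([.5414,-.2837,.188],[.503,-.4575,.188],[.5232,-.3708,.188]): 
    a=proj(p,X); cv2.circle(im,(int(a[1]),int(a[0])),4,(255,0,0),1)
t2=t['pixels'][120:380,70:350]
cv2.imwrite('pics/c1.png',np.hstack([cv2.resize(im,(480,360)),cv2.resize(t2,(300,360))])[:,:,::-1])
m=cv2.inRange(hsv,(88,80,190),(102,255,255)); n,l,s,ct=cv2.connectedComponentsWithStats(m)
for i in range(1,n):
    if s[i,4]>300:
        rc=cv2.minAreaRect(np.argwhere(l==i)[:,::-1].astype(np.float32)); print(s[i],np.array([ray(p,[b,a],.188)[:2] for a,b in cv2.boxPoints(rc)]))
s=telemetry.read_state();print(s['clock'],s['q'],s['force'])
E
```

```text
-13 [ 0.1222  0.4989  0.6368  1.5475 -0.3104  1.1981  0.5876]
167 [-0.127   0.6727  1.1527  1.5671 -0.6287  1.318  -2.2614]
centre px [np.float64(255.32611386420302), np.float64(321.1347292231011)]
[ 312   89   20  208 3760] [[ 0.5385 -0.2846]
 [ 0.5478 -0.2868]
 [ 0.5232 -0.3961]
 [ 0.5125 -0.3937]]
31.8 [ 0.1211  0.4838  0.6393  1.5183 -0.298   1.2383  0.5763] [ 0.1667 -0.1356  0.6266]
```

View pics/c1.png

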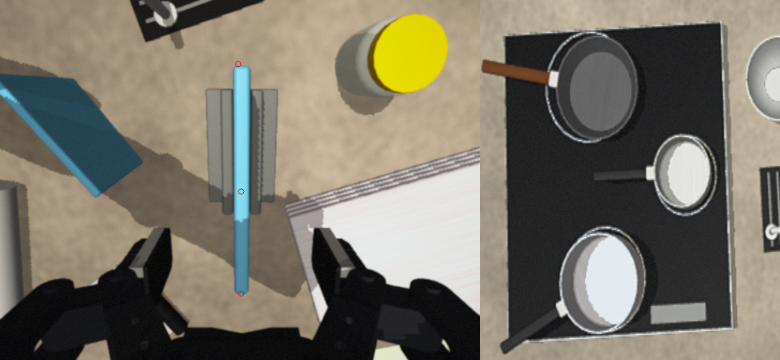

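The board's top edge lies where predicted: the three circles sit on it, and the small board is off to the left. The top crop shows the milk pan's handle straight across and clear of both neighbours. Now I'll take the board and place it.

```bash
cat > place.py <<'E'
from h import *
np.set_printoptions(precision=4,suppress=True)
b=np.array([.5234,-.3708]); qd=down(np.radians(-13)); S=.175
def st(n): s=telemetry.read_state(); print(n,round(s['clock'],2),s['tool_pos'],s['force'],round(s['grip_width'],3)); return s
print(r.move_linear(*cmd([*b,.183],qd),v=.08,contact_N=10)); r.command_gripper(0.)
s=st('grip')
if s['grip_width']<.05: raise SystemExit('missed')
r.move_linear(*cmd([*b,.340],qd),v=.1); st('lifted')
rail=np.array([.4645,-.1195,0]); A=R.from_euler('z',4.5,degrees=True).as_matrix(); th=.22
y=np.array([np.cos(th),0,np.sin(th)]); z=np.array([np.sin(th),0,-np.cos(th)])
q=R.from_matrix(A@np.c_[np.cross(y,z),y,z]).as_quat()
def P(dx,dz):
    B=np.array([(.012+.1145*np.sin(th))/np.cos(th)+dx,0,.0053+dz]); return cmd(rail+A@(B-S*z),q)
r.move_linear(*P(.015,.15),v=.12); st('over')
r.move_linear(*P(.015,.03),v=.1)
print('mat',r.move_linear(*P(.015,-.02),v=.03,contact_N=4)); s=st('mat')
zc=s['tool_pos'][2]-P(.015,0)[0][2]; print('dz at contact',zc)
r.move_linear(*P(.015,zc+.004),v=.05)
print('bar',r.move_linear(*P(-.015,zc+.004),v=.03,contact_N=3)); s=st('bar')
x=np.array(s['tool_pos']); print('dx',(A.T@(x-P(0,0)[0])))
print('mat2',r.move_linear(x-[0,0,.012],v=.02,contact_N=4)); st('mat2')
v=vision.capture("scene"); cv2.imwrite('pics/p1.png',cv2.resize(v['pixels'][150:330,120:360],(800,600),interpolation=cv2.INTER_CUBIC)[:,:,::-1])
E
python3 place.py
```

```text
False
grip 33.84 [ 0.5236 -0.3709  0.1432] [-0.7771 -0.4918  2.4452] 0.131
lifted 35.56 [ 0.5232 -0.3706  0.2993] [ 0.2566  0.3746 -4.9462] 0.134
over 37.84 [ 0.488  -0.1182  0.287 ] [-0.0162 -0.8667 -4.5254] 0.132
mat True
mat 40.21 [ 0.4879 -0.1176  0.1371] [-3.0979 -0.2444  9.9177] 0.134
dz at contact 3.696350257886838e-05
bar True
bar 41.06 [ 0.4731 -0.1188  0.141 ] [ 2.5649 -1.2895 -1.3406] 0.131
dx [0.0001 0.0001 0.0039]
mat2 True
mat2 41.39 [ 0.4741 -0.1187  0.137 ] [-1.9133  0.1331  5.9282] 0.125
```

```bash
python3 - <<'E'
from h import *
np.set_printoptions(precision=4,suppress=True)
r.command_gripper(.4); r.sleep(.3)
s=telemetry.read_state(); q=s['orientation']; zt=R.from_quat(q).as_matrix()[:,2]
r.move_linear(np.array(s['tool_pos'])-.15*zt,v=.12); s=telemetry.read_state(); x=s['tool_pos']
r.movep([.35,.05,.36],down(0)) if r.solve_ik([.35,.05,.36],down(0)) is not None else None
v=vision.capture("scene"); t=vision.capture("top")
cv2.imwrite('pics/p2.png',np.hstack([cv2.resize(v['pixels'][150:330,120:440],(640,360)),cv2.resize(t['pixels'][200:380,320:400],(160,360))])[:,:,::-1])
print(telemetry.read_state()['clock'])
E
```

```text
44.4333
```

View pics/p2.png

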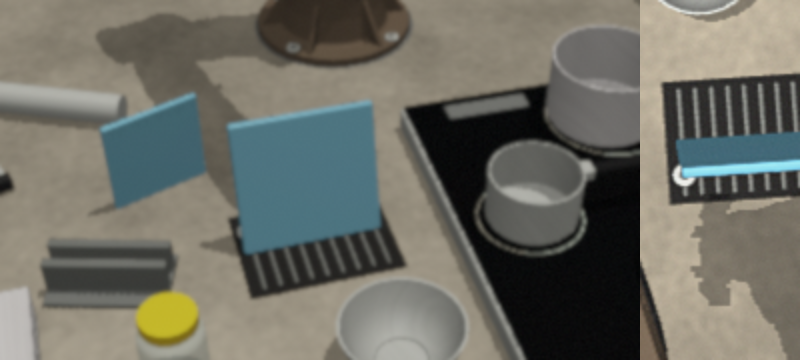

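The board stands on the mat and leans back against the bar, centred at crop (305, 180). The milk pan is still on its ring, and the bowl and jar look undisturbed. Handing in.

```bash
python3 -c "
from h import *
print(r.sign_off())"
```

```text
the job is handed in; nothing more can be done
None
```

I turned the milk pan's handle straight across the hob, stood the blue board on the mat leaning against the rail, and handed the job in at about 44 s of the 67 allowed; no verdict came back. The first grasp closed on nothing because the fingertips sit about 40 mm higher than stated, so I corrected for that and repeated it.

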